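Lock the plate shaker's deck with its T-head key

ROBOT

A 7-joint arm with a two-finger parallel gripper is mounted at the origin on the work surface. World frame = base frame: x ahead of the robot, y to its left, z up, the work surface at z = 0. Lengths are in m, angles in rad, forces in N, time in s.
With the tool pointing down it reaches from about 0.35 to 0.775 m from the base axis. Payload 3.1 kg.
Tool frame: the origin (TCP) lies at the very end of the fingers, on their centre line; the grasp point (between the pads) lies 19 mm behind it; z points along the fingers, y is the direction in which the jaws open and shut (so a half turn about z gives the same grasp; the last joint's range is limited). The gripper opens to 85 mm and grips with 20 to 120 N. Pads are 22 mm wide; open, the fingers measure 114 mm over their backs; the gripper's body (76 mm by 85 mm) begins 54 mm behind the grasp point. The pads swing forward as they close: fully open they stand 13 mm farther back than shut.
Start: joints at [-0.042, 0.311, 0.014, 1.512, -0.004, 1.319, -0.027], TCP at [0.55, 0, 0.202] pointing down, gripper open.
Joint ranges: [-2.7, 2.7], [-0.3, 1.91], [-1.27, 1.3], [0.12, 2.57], [-1.44, 4.58], [0.2, 2.03], [-3.05, 3.05]. Speed limits (rad/s): [2.79, 2.79, 3.14, 3.14, 3.14, 3.14, 3.14].

INTERFACE

Orientations are given as a unit quaternion [x, y, z, w].
In Python, from plant import arm gives the robot as it stands.
- The arm moves only by the tool send_rows, never from a script. Its argument "moves" is a list of rows, each a list of 3 entries, a list of its own where there are three numbers: the shift along the tool's x, y, z in cm, then the turn, a rotation vector about the tool's x, y, z in rad, then the opening, from 0 (shut) to 1 (fully open). A call has 1 to 5 rows; each row shifts and turns the commanded pose from where the row before left it, along the tool's axes as they then stand; what a row does not reach is not made up. A row lasts 1/10 s, in which the tool goes at most 50 mm and 8.59 degrees, less where a joint would pass 70% of its speed; a pose out of reach is approached as far as the arm can. A call is refused whole if a number of a shift passes 5 or a number of a turn 0.15, either way. A call with a gripper value outside its range is refused whole. The fingers move at their own pace and stop on an object; "newtons" is the grip in N (left out, the last holds). Time passes only in rows, so rows that do not move let the fingers close. It gives the time, the measured TCP pose, the force and the opening at its end, in the units of the state.
- arm.sense(): the state, without advancing time (a new reading comes with each control period).
- arm.grab_frame(name): name is "scene" or "side" or "wrist"; returns the picture (480x640x3 uint8, red, green, blue); there is no depth.
- arm.get_calibration(name): a dict with "mtx" (3x3 intrinsics, pixels), "k1" (the pictures are not rectified: a ray, as slopes to the right and down, at radius r is drawn at 1 + k1 r^2 times it, then the intrinsics apply), "R" (3x3) and "t" (3): a world point X has camera coordinates R X + t; the wrist camera has in their place "hand_eye" (4x4, takes a point from camera to tool coordinates, whose origin is the TCP and whose axes are the flange's). Camera axes: x right, y down, z forward; pixel columns grow to the right and rows downward; lengths in m; the calibration is good to about 2 mm. A picture is of the moment at which its call begins: read the wrist's pose just before it. get_calibration takes no time and is no camera call.
- arm.sign_off(): hands the job in, once; it reports no verdict.
Trained networks look in the newest picture that a camera, given by its name, has taken for a name from the list of things; names that differ only in an ending like _2 or _b are one class to them, and where a whole thing is asked for, a point or a joint stands for the part that bears it (a point fixed in the world has none). Each returns a list of dicts, best first, with "conf" (0 to 1); they miss things now and then, are a little off and sometimes report something else, mostly with a low value. They report only what shows in the picture. A call takes as long as a camera call. They do not tell look-alikes from the thing itself.
- arm.find_in(camera, thing): "location" ([x, y, z] in m, in the coordinates of the camera as it stood for that picture, good to about 4 mm: the middle of the surface that is visible of it).
The state is a dict: "time_s": time; "joint_pos": joint angles; "qd": joint speeds; "joint_torque": joint torques, N m; "tool_pos": TCP position; "orientation": TCP orientation; "contact_force": force on the tool from outside, world axes, zero at the start; "moment": the same for the moment, N m; "opening": finger opening in m.
Only numpy, scipy, OpenCV 4.12 (cv2) and the standard library are available. Lean on these libraries where they do the work, as an engineer would, in place of code of your own. Each camera call takes 0.05 s, during which the arm holds its last target.

TASK

The plate shaker is to be carried to another bench, so lock its deck: take the T-head key (the one with the long bar handle) out of its stand, pass its head down through the long slot in the deck until its collar rests on the deck, then turn it a quarter turn so that the bar lies square across the slot, about mid-slot, and let go. Leave the round-knobbed pin in the stand.

Things in the scene. Friction and masses are not known exactly. Their poses are not given: they have to be found in the camera images.
- key_handle (a point): Centre of the key's handle, where to grip: a black bar 64 mm long (y), 14 thick (x), 28 tall. The key is a loose upright steel part, 0.10 to 0.22 kg. Below the bar: neck 14 mm across, collar 44 mm across and 6 thick with its underside 40 mm below this point, 12 mm stem, T-head. z up; a half turn changes nothing. It starts in either of the stand's places.
- key_head (a point): Centre of the key's T-head at its foot, on the key's axis, 65 mm below key_handle: a steel cross bar 56 mm long (y, parallel to the handle), 14 wide (x) and 14 tall, so its underside is 32 mm below the collar's underside. Same axes as key_handle.
- pin_handle (a point): Centre of the handle of the other pin, which is not needed and stays in the stand: same height, neck and collar as the key, but its handle is a round black knob 36 mm across and 28 tall, and its shank is plain, without a cross bar.
- stand: Fixed grey stand, origin under its centre on the bench. Its shelf is 74 (x) by 220 mm (y), top 70 mm above the bench, 8 thick, on thin posts, with two slots 72 (y) by 26 mm (x), 55 mm either side of centre along y. Key and pin hang in them by their collars, the key's bar and head along its slot: it lifts straight up and out.
- slot (a point): Centre of the long slot in the shaker's deck, at the deck's upper face, 110 mm above the bench. 72 mm long (this point's y), 26 wide (x), z up, through the fixed 10 mm aluminium deck; 35 mm free height beneath, where the head turns freely either way (no stop or catch). A clamped well plate, 13 mm high, begins 72 mm from here towards +x.
- round_hole (a point): Centre of a round 30 mm hole in the same deck, at its upper face, 115 mm from the slot's centre towards -y of the slot. Not for this key.
Not all that is in view belongs to the job. What is shaped like the part that bears key_handle but red is not meant.

How it is judged:
On the way:
1. the key's head has passed down through the long slot, below the deck (z of key_head in the frame of slot below -0.017 m and z of key_handle in the frame of slot above 0.02 m and horizontal distance between key_head and slot below 0.02 m), for 0.1 s.
At the end, for the whole second after the job is handed in: Key upright (8 deg) in the long slot, collar on the deck (4 mm), head below it, axis within 20 mm of the slot's centre, bar square across the slot (17 deg), released and at rest; the round-knobbed pin within 30 mm of where it was (z of key_head in the frame of slot below -0.021 m and z of key_handle in the frame of slot above 0.02 m and horizontal distance between key_head and slot below 0.02 m and angle between the y axis of key_head and the x axis of slot, either way round below 0.3 rad and angle between key_head's own z axis and vertical below 0.15 rad and linear speed of key below 0.02 m/s and distance of pin_handle from where it was at the start of the episode below 0.03 m); the robot touches nothing.
It fails at once if the round-knobbed pin was taken out of, or knocked from, its place in the stand (distance of pin_handle from where it was at the start of the episode above 0.03 m).
It also fails if it takes over 45 s, if anything falls off the work surface, if the arm or the gripper's body presses on something with over 40 N, if the wrist force passes 120 N, or if a joint passes its speed limit or range.

## Working session

There is one attempt and no reset: what is moved stays moved. The work goes in short steps, Python scripts to look and compute and a tool call to move; the robot and the scene stay as the last step left them, time stands still between calls to the robot, and variables do not carry over. Pictures are saved under pics/ and viewed, and the job is handed in when it is done.

Besides the shell and the picture viewer there is one more tool, called after "Request:" as a command line: name --argument value ..., lists and objects as JSON in quotes. send_rows: Moves the arm, as the interface text tells. Its arguments: {"type":"object","properties":{"moves":{"type":"array"},"newtons":{"type":"number"}},"required":["moves"]}

```bash
ls; mkdir -p pics; cat > h.py <<'E'
import numpy as np, cv2
from plant import arm
from scipy.spatial.transform import Rotation as Ro
def cal(n):
    return arm.get_calibration(n)
def snap(n,f):
    im=arm.grab_frame(n); cv2.imwrite('pics/'+f,cv2.cvtColor(im,cv2.COLOR_RGB2BGR)); return im
def extr(n,s=None):
    c=cal(n)
    if n!='wrist': return np.array(c['R']),np.array(c['t'])
    H=np.array(c['hand_eye']); T=np.eye(4); T[:3,:3]=Ro.from_quat(s['orientation']).as_matrix(); T[:3,3]=s['tool_pos']
    W=np.linalg.inv(T@H); return W[:3,:3],W[:3,3]
def proj(n,X,s=None):
    R,t=extr(n,s); c=cal(n); p=R@np.array(X)+t; x=p[:2]/p[2]; x=x*(1+c['k1']*(x@x)); K=np.array(c['mtx']); return (K[:2,:2]@x+K[:2,2])
def toworld(n,p,s=None):
    R,t=extr(n,s); return R.T@(np.array(p)-t)
def ray(n,uv,z,s=None):
    "pixel -> world point on plane z"
    R,t=extr(n,s); c=cal(n); K=np.array(c['mtx'])
    d=np.linalg.solve(K,[uv[0],uv[1],1.])[:2]; x=d.copy()
    for _ in range(20): x=d/(1+c['k1']*(x@x))
    v=R.T@np.array([x[0],x[1],1]); o=-R.T@t
    return o+v*(z-o[2])/v[2]
E
python3 - <<'E'
from h import *
s=arm.sense(); print(s)
for n in ['scene','side','wrist']:
    snap(n,n+'0.png')
    if n!='side':
      for th in ['key_handle','pin_handle','slot','stand']:
        for d in arm.find_in(n,th)[:3]: print(n,th,round(d['conf'],2),toworld(n,d['location'],s).round(4),proj(n,toworld(n,d['location'],s),s).round())
print(cal('wrist'),cal('scene'))
E
```

```text
pics
{'time_s': 0.0, 'joint_pos': array([-0.04169952,  0.31173528,  0.01395138,  1.51305863, -0.00440069,
        1.31920019, -0.02717392]), 'qd': array([-4.03511365e-04, -7.96127517e-05,  1.44138801e-04, -9.02437470e-04,
       -6.34122061e-04, -3.01741923e-04,  3.35667891e-04]), 'joint_torque': array([-8.45983850e-04, -3.79911804e+01,  1.45537080e-01, -2.30588043e+01,
        1.22032766e-02,  1.37352623e-02,  4.05736500e-06]), 'tool_pos': array([5.49199112e-01, 3.06915015e-05, 2.01015152e-01]), 'orientation': array([ 0.70705647,  0.70715609, -0.00086734, -0.00080798]), 'contact_force': array([-0.43838688,  0.88257477, -0.04214941]), 'moment': array([ 0.01150515, -0.04790019,  0.00712856]), 'opening': 0.08535955315109946}
scene key_handle 0.9 [0.3715 0.2941 0.0655] [460. 223.]
scene key_handle 0.6 [0.5121 0.2619 0.1048] [448. 267.]
scene pin_handle 0.87 [0.4823 0.1486 0.1106] [392. 247.]
scene slot 0.97 [ 0.6275 -0.2518  0.1113] [177. 290.]
scene stand 0.63 [0.5077 0.2035 0.0716] [417. 271.]
wrist pin_handle 0.74 [0.4811 0.1466 0.1183] [219.  27.]
wrist slot 0.79 [ 0.5674 -0.1495  0
[... 310 characters left out ...]
e-01, -3.07081676e-01,
         7.83686051e-02],
       [ 9.99999933e-01, -6.16838420e-05, -3.60910170e-04,
         3.97872099e-04],
       [ 3.24530150e-04, -3.07081716e-01,  9.51683095e-01,
        -1.70898877e-01],
       [ 0.00000000e+00,  0.00000000e+00,  0.00000000e+00,
         1.00000000e+00]])} {'mtx': array([[545.38823815,   0.        , 326.86057476],
       [  0.        , 545.38823815, 240.91435855],
       [  0.        ,   0.        ,   1.        ]]), 'k1': -0.07171106955745318, 'R': array([[-0.12305618,  0.99228594, -0.0150264 ],
       [ 0.81202105,  0.09197345, -0.57633559],
       [-0.57050767, -0.08312341, -0.81707497]]), 't': array([ 0.04252468, -0.32884488,  1.46265605])}
```

View pics/scene0.png

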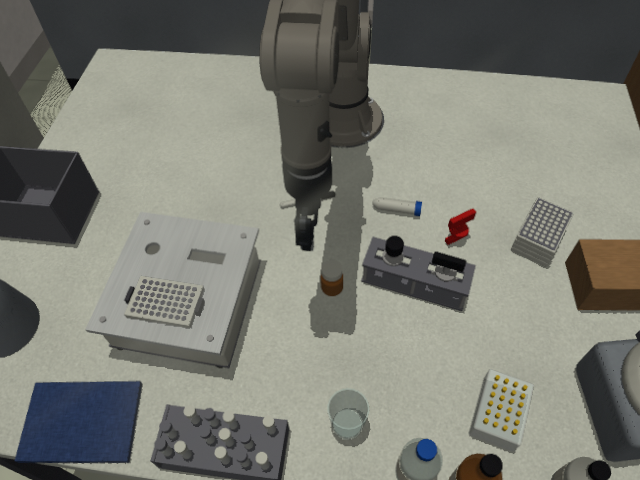

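View pics/wrist0.png

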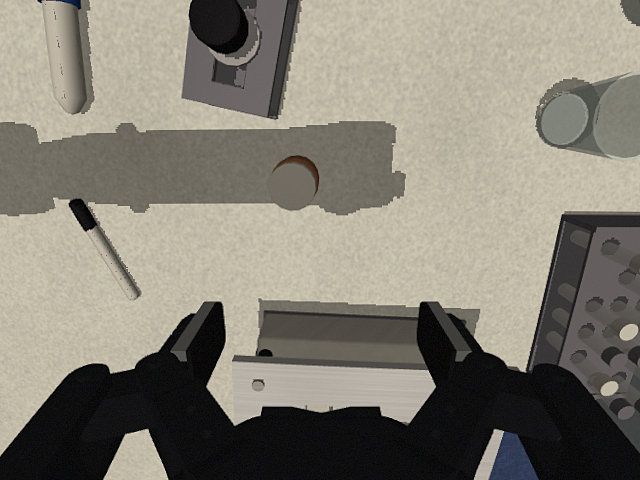

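View pics/side0.png

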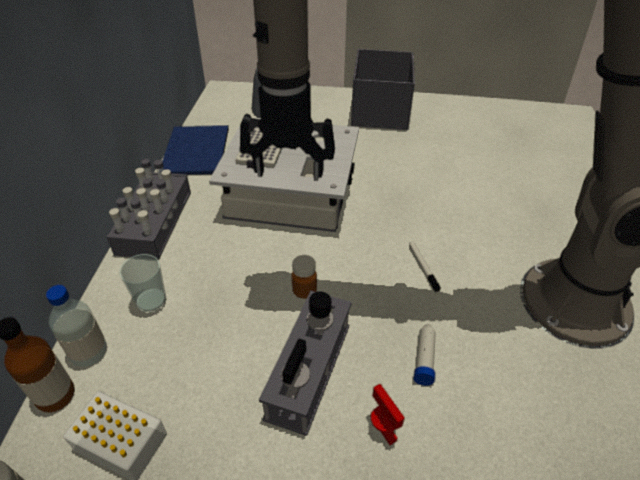

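```bash
python3 - <<'E'
from h import *
im=cv2.imread('pics/scene0.png'); c=im[190:330,360:500]
cv2.imwrite('pics/crop_scene0.png',cv2.resize(c,(560,560),interpolation=cv2.INTER_CUBIC))
E
```

```text
(no output)
```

View pics/crop_scene0.png

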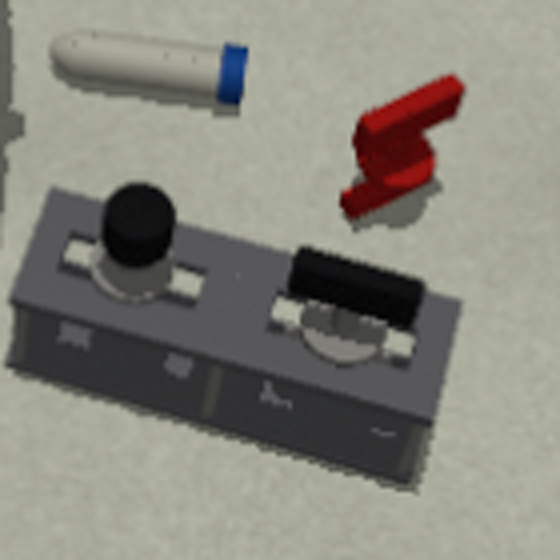

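The two bar-handled parts are the black one in the stand at scene (448,267) and the red one on the bench at (460,223). The black one is the key: it hangs in the stand and has the long bar. The red one is the excluded look-alike. The round-knobbed pin is at (392,247). The long slot is at (207,256) and the round hole at (152,248). The net's "slot" at (177,290) is roughly the middle of the deck, so I'm not using it. Next I'll measure the slot and the stand from pixels.

```bash
python3 - <<'E'
from h import *
im=cv2.imread('pics/scene0.png'); c=im[205:375,85:270]
cv2.imwrite('pics/crop_shk.png',cv2.resize(c,None,fx=4,fy=4,interpolation=cv2.INTER_CUBIC)[:600])
for uv in [(207,256),(152,248)]: print(ray('scene',uv,.11).round(4))
g=cv2.cvtColor(im,cv2.COLOR_BGR2GRAY)
print(g[250:263,185:230])
# key bar (top z=.124): ends
for uv in [(433,259.5),(466,268)]: print(ray('scene',uv,.124).round(4))
E
```

```text
[ 0.5442 -0.2138  0.11  ]
[ 0.5381 -0.3304  0.11  ]
[[156 157 156 153 153 135  84  88  92  92  95  96 100 100 106 112 113 119
  121 129 130 137 143 147 154 153 155 155 155 157 160 161 160 161 159 157
  156 157 159 160 160 160 159 158 159]
 [157 158 154 152 150 106  80  93  98  97  97  97  97  97  97  98  97  98
   99 102 104 109 113 116 122 124 128 130 132 130 137 144 156 156 157 157
  156 158 160 159 160 160 159 159 158]
 [157 157 153 152 145  84  80 100 102 101 101 101 101 101 103 102 101 102
  101  99  99  99  98  98 100 101 104 105 106 103 107 115 130 131 131 137
  143 149 154 154 156 158 159 159 159]
 [157 155 152 148 130  79  84 102 102 102 102 102 102 103 104 105 105 105
  105 103 103 102 102 102 102 101 100 100  99  99  99 100 104 104 106 110
  114 117 124 128 135 150 159 159 159]
 [156 153 150 145 103  79  91 102 102 102 103 102 103 104 104 104 104 105
  105 105 105 104 104 104 104 104 103 103 103 102 101 102 101 100 101 101
  100  99 101 106 124 151 159 158 158]
 [155 152 152 132  83  83  97 100 102 102 102 102 103 103 104 104 105 104
  105 105 105 105 105 104 105 104 105 1
[... 729 characters left out ...]
4 105 104 104 105 105 104 104 104 104 104 104 104 103
  104 104 115 142 158 158 158 159 159]
 [151 153 150 150 149 147 144 144 129 130 125 117 116 112 110 105 104 105
  105 105 105 104 104 104 104 105 105 105 104 104 104 103 103 103 103 104
  104 105 123 151 158 158 158 159 159]
 [150 152 155 157 157 157 156 155 151 151 148 147 146 144 144 138 130 124
  110 111 106 111 104 105 104 104 104 104 104 104 104 103 102 103 103 104
  104 111 136 156 159 158 160 160 159]
 [151 153 156 156 157 156 157 154 157 155 155 157 155 156 156 153 151 150
  143 145 142 144 138 129 124 115 111 104 103 103 103 103 102 103 104 104
  104 117 146 158 159 158 159 159 159]]
[0.5113 0.2291 0.124 ]
[0.5237 0.2922 0.124 ]
```

View pics/crop_shk.png

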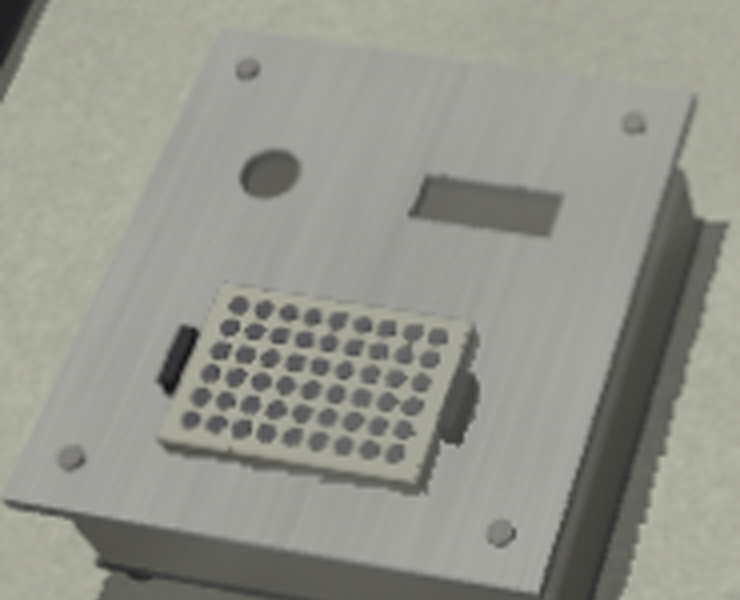

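```bash
python3 - <<'E'
from h import *
im=cv2.imread('pics/scene0.png'); g=cv2.cvtColor(im,cv2.COLOR_BGR2GRAY).astype(float)
def rect(cam,g,x0,x1,y0,y1,z,th,s=None,k=4):
    c=cv2.resize(g[y0:y1,x0:x1].astype(np.float32),None,fx=k,fy=k,interpolation=cv2.INTER_LINEAR)
    m=(c<th).astype(np.uint8); cs,_=cv2.findContours(m,cv2.RETR_EXTERNAL,cv2.CHAIN_APPROX_NONE)
    ct=max(cs,key=cv2.contourArea)[:,0,:].astype(float); ct=(ct+.5)/k-.5+[x0,y0]
    W=np.array([ray(cam,p,z,s)[:2] for p in ct]); return cv2.minAreaRect((W*1000).astype(np.float32)),ct
r,ct=rect('scene',g,180,240,242,270,.11,130); print('slot',r,ct.min(0),ct.max(0))
r,ct=rect('scene',g,140,166,238,260,.11,125); print('hole',r)
E
```

```text
slot ((543.9426879882812, -216.18453979492188), (74.37694549560547, 27.848941802978516), 86.96776580810547) [186.375 248.125] [225.125 263.625]
hole ((537.8574829101562, -330.49365234375), (30.234451293945312, 29.662181854248047), 84.2760009765625)
```

Request:
send_rows --moves '[[[4.4,-0.7,-1],[0,0,0],1],[[4.4,-0.7,-1],[0,0,0],1],[[4.4,-0.7,-1],[0,0,0],1],[[4.4,-0.7,-1],[0,0,0],1],[[4.4,-0.6,-1],[0,0,0],1]]'

```text
time_s: 1.05
tool_pos: [0.5155, 0.2217, 0.2528]
orientation: [0.707, 0.707, 0.0, 0.0]
contact_force: [1.2, -0.1, -0.2]
opening: 0.0855
```

Request:
send_rows --moves '[[[0,0,0],[0,0,0],1],[[0,0,0],[0,0,0],1]]'

```text
time_s: 1.25
tool_pos: [0.5156, 0.2217, 0.2523]
orientation: [0.706, 0.708, 0.0, 0.0]
contact_force: [1.5, -0.6, 0.6]
opening: 0.0854
```

```bash
python3 - <<'E'
from h import *
s=arm.sense(); print(s['time_s'],s['tool_pos'],s['orientation'])
n='wrist';snap(n,n+'1.png')
for th in ['key_handle','pin_handle','stand']:
    for d in arm.find_in(n,th)[:3]: print(n,th,round(d['conf'],2),toworld(n,d['location'],s).round(4),proj(n,toworld(n,d['location'],s),s).round())
np.save('s1.npy',s,allow_pickle=True)
E
```

```text
1.25 [0.51558274 0.2217372  0.25227543] [7.05720645e-01 7.08490158e-01 2.38181001e-04 9.98534483e-05]
wrist key_handle 0.94 [0.5025 0.2603 0.1213] [306. 179.]
wrist key_handle 0.83 [0.3713 0.2954 0.0735] [177. 137.]
wrist pin_handle 0.87 [0.477  0.1626 0.1172] [281. 277.]
wrist stand 0.66 [0.4889 0.2176 0.072 ] [295. 213.]
```

View pics/wrist1.png

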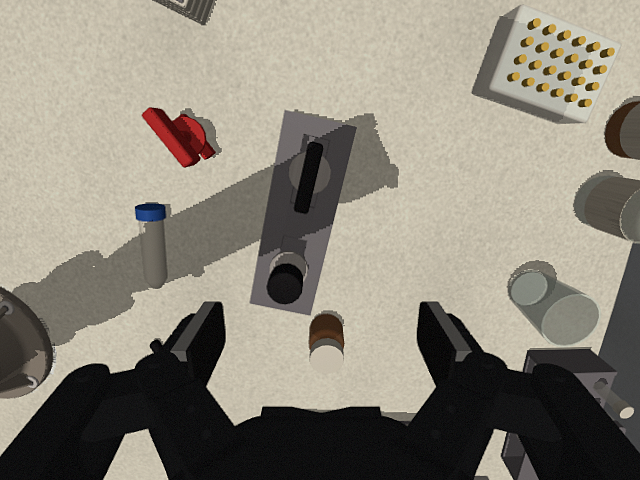

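The wrist picture shows the key's black bar at (308,177) with its collar in the stand, the round pin at (285,283), and the red decoy off to one side at (180,138).

```bash
python3 - <<'E'
from h import *
s=np.load('s1.npy',allow_pickle=True).item()
im=cv2.imread('pics/wrist1.png'); g=im.max(2).astype(float)
k=4;x0,x1,y0,y1=285,335,130,225
c=cv2.resize(g[y0:y1,x0:x1].astype(np.float32),None,fx=k,fy=k,interpolation=cv2.INTER_LINEAR)
m=(c<35).astype(np.uint8); cs,_=cv2.findContours(m,cv2.RETR_EXTERNAL,cv2.CHAIN_APPROX_NONE)
ct=max(cs,key=cv2.contourArea)[:,0,:].astype(float); ct=(ct+.5)/k-.5+[x0,y0]
print(ct.min(0),ct.max(0))
for z in (.124,.110):
    W=np.array([ray('wrist',p,z,s)[:2] for p in ct]); print(z,cv2.minAreaRect((W*1000).astype(np.float32)))
C=np.array([ray('wrist',p,.07,s) for p in [(284,110),(356,127),(311,314),(250,303)]]); print(C.round(4),C.mean(0))
b=im[90:330,230:390]; cv2.imwrite('pics/crop_w1.png',cv2.resize(b,None,fx=2.5,fy=2.5,interpolation=cv2.INTER_CUBIC))
E
```

```text
[293.625 141.375] [322.625 213.375]
0.124 ((504.47393798828125, 260.9405212402344), (63.7207145690918, 14.105745315551758), 76.58416748046875)
0.11 ((503.9537353515625, 259.1092529296875), (66.7024154663086, 14.765779495239258), 76.58396911621094)
[[0.4793 0.3211 0.07  ]
 [0.551  0.3053 0.07  ]
 [0.5049 0.0933 0.07  ]
 [0.4329 0.1076 0.07  ]] [0.49202515 0.20682765 0.07      ]
```

View pics/crop_w1.png

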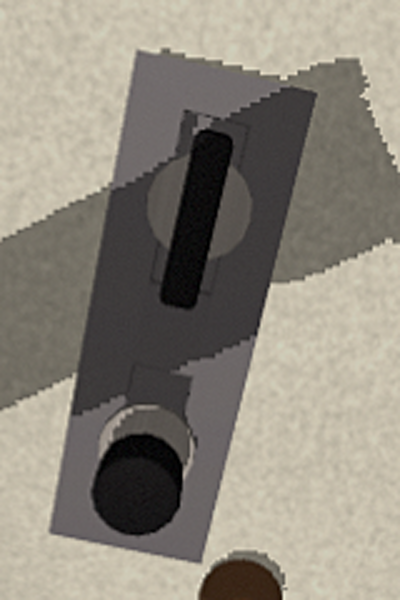

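Request:
send_rows --moves '[[[3.9,-1.1,2],[0,0,0],1],[[0,0,3],[0,0,0.12],1],[[0,0,1.8],[0,0,0.118],1],[[0,0,0],[0,0,0],1],[[0,0,0],[0,0,0],1]]'

```text
time_s: 1.95
tool_pos: [0.5056, 0.2578, 0.1844]
orientation: [0.786, 0.618, -0.0, 0.0]
contact_force: [-0.4, 0.4, 0.8]
opening: 0.0853
```

```bash
cat >> h.py <<'E'
def darkrect(cam,im,box,z,th,s,k=4):
    g=im.max(2).astype(np.float32); x0,x1,y0,y1=box
    c=cv2.resize(g[y0:y1,x0:x1],None,fx=k,fy=k,interpolation=cv2.INTER_LINEAR)
    cs,_=cv2.findContours((c<th).astype(np.uint8),cv2.RETR_EXTERNAL,cv2.CHAIN_APPROX_NONE)
    ct=max(cs,key=cv2.contourArea)[:,0,:].astype(float); ct=(ct+.5)/k-.5+[x0,y0]
    W=np.array([ray(cam,p,z,s)[:2] for p in ct]); return ct.min(0),ct.max(0),cv2.minAreaRect((W*1000).astype(np.float32))
def txyaw(s):
    m=Ro.from_quat(s['orientation']).as_matrix(); return np.degrees(np.arctan2(m[1,0],m[0,0])), m[:,2]
E
python3 - <<'E'
from h import *
s=arm.sense(); print(s['time_s'],s['tool_pos'],txyaw(s),s['joint_pos'].round(2))
n='wrist';im=snap(n,n+'2.png')
np.save('s2.npy',s,allow_pickle=True)
p=proj(n,[.5045,.261,.124],s); print(p)
u,v=p.astype(int)
print(darkrect(n,im,(u-60,u+60,v-110,v+110),.124,35,s))
E
```

```text
1.95 [0.50560777 0.25781965 0.18438873] (np.float64(76.37921984169223), array([ 1.65355385e-04, -4.89013348e-04, -9.99999867e-01])) [-0.44  0.36 -0.08  1.49  0.03  1.29 -0.76]
[317.61225113 241.21879931]
(array([307.875, 193.125]), array([327.125, 279.625]), ((505.1028137207031, 263.24365234375), (65.5593032836914, 13.852550506591797), 76.36180114746094))
```

View pics/wrist2.png

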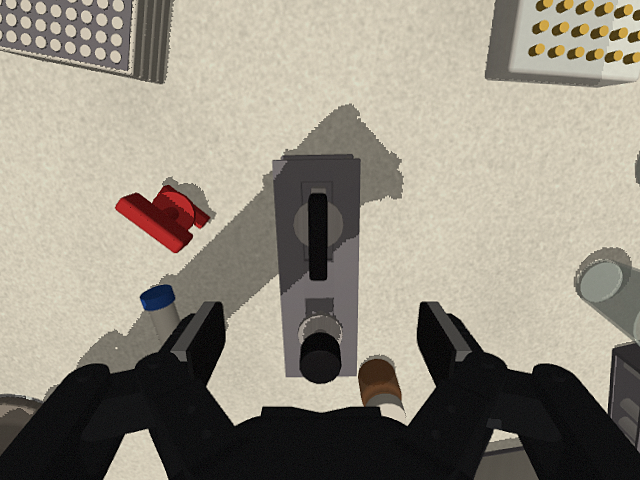

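Request:
send_rows --moves '[[[0.4,-0.15,3],[0,0,0],1],[[0,0,3.3],[0,0,0],1],[[0,0,3],[0,0,0],1],[[0,0,0],[0,0,0],1],[[0,0,0],[0,0,0],1]]'

```text
time_s: 2.5
tool_pos: [0.5057, 0.2634, 0.0926]
orientation: [0.786, 0.618, 0.001, 0.0]
contact_force: [-0.8, 0.8, 1.0]
opening: 0.0855
```

Request:
send_rows --moves '[[[0,0,0],[0,0,0],0],[[0,0,0],[0,0,0],0],[[0,0,0],[0,0,0],0],[[0,0,0],[0,0,0],0],[[0,0,0],[0,0,0],0]]' --newtons 60

```text
time_s: 3.0
tool_pos: [0.5047, 0.2634, 0.0916]
orientation: [0.786, 0.618, 0.0, 0.0]
contact_force: [-1.0, -0.4, 11.4]
opening: 0.0124
```

Request:
send_rows --moves '[[[0,0,0],[0,0,0],0],[[0,0,0],[0,0,0],0],[[0,0,0],[0,0,0],0]]'

```text
time_s: 3.3
tool_pos: [0.5048, 0.2636, 0.0917]
orientation: [0.786, 0.618, 0.001, 0.0]
contact_force: [-0.8, 0.6, 4.0]
opening: 0.0113
```

```bash
python3 - <<'E'
from h import *
s=arm.sense(); print(s['time_s'],s['tool_pos'],txyaw(s),s['opening'],s['contact_force'])
snap('wrist','wrist3.png')
E
```

```text
3.3 [0.5048327  0.26361437 0.09172165] (np.float64(76.37452773131871), array([ 9.46889254e-04,  6.21251397e-04, -9.99999359e-01])) 0.011257380818341172 [-0.84285742  0.5855816   4.00114084]
```

View pics/wrist3.png

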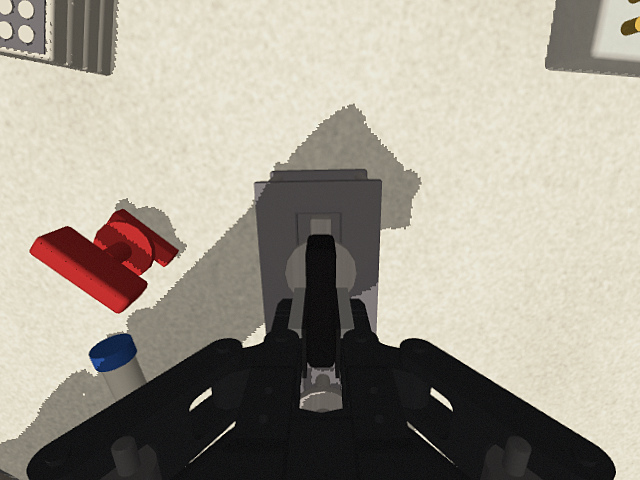

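Request:
send_rows --moves '[[[0,0,-1],[0,0,0],0],[[0,0,-2.5],[0,0,0],0],[[0,0,-3],[0,0,0],0],[[0,0,-3],[0,0,0],0],[[0,0,-3],[0,0,0],0]]'

```text
time_s: 3.85
tool_pos: [0.5038, 0.2627, 0.2167]
orientation: [0.786, 0.618, -0.001, -0.0]
contact_force: [0.4, -0.6, -1.2]
opening: 0.011
```

```bash
python3 - <<'E'
from h import *
s=arm.sense(); print(s['time_s'],s['tool_pos'],txyaw(s),s['opening'],s['contact_force'],s['joint_pos'].round(2))
snap('wrist','wrist4.png'); snap('side','side4.png')
E
```

```text
3.85 [0.50382764 0.2627233  0.21668662] (np.float64(76.36030753474488), array([-0.00160849, -0.00110106, -0.9999981 ])) 0.01102388720395044 [ 0.40922365 -0.64231112 -1.15204848] [-0.45  0.35 -0.08  1.43  0.03  1.37 -0.77]
```

View pics/wrist4.png

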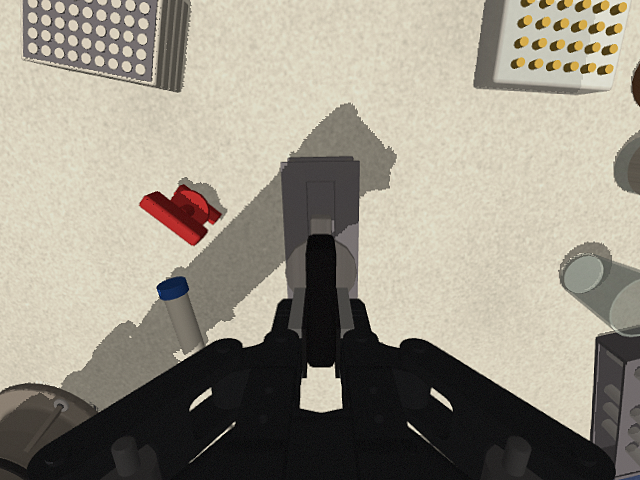

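View pics/side4.png

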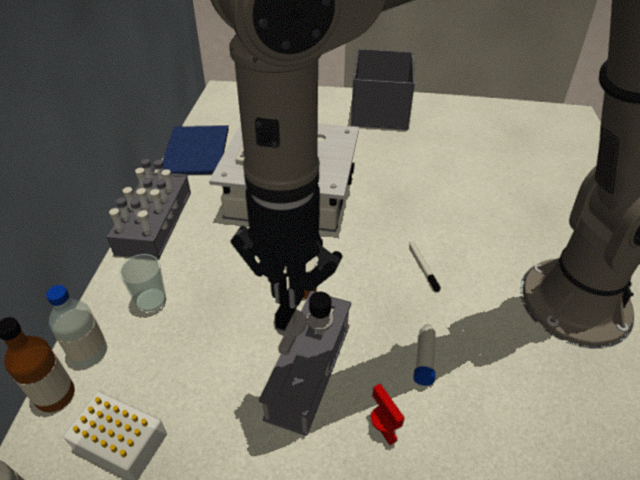

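Request:
send_rows --moves '[[[0,0,-2.2],[0,0,-0.0925],0],[[0,0,-2.2],[0,0,-0.0925],0],[[-3,0.4,0],[0,0,0],0],[[-4.6,0.6,0],[0,0,0],0],[[-4.6,0.6,0],[0,0,0],0]]'

```text
time_s: 4.45
tool_pos: [0.5131, 0.1395, 0.2585]
orientation: [0.725, 0.689, -0.001, -0.0]
contact_force: [2.1, -0.6, -1.8]
opening: 0.0107
```

Request:
send_rows --moves '[[[-4.6,0.6,0],[0,0,0],0],[[-4.6,0.6,0],[0,0,0],0],[[-4.6,0.6,0],[0,0,0],0],[[-4.6,0.6,0],[0,0,0],0],[[-4.6,0.6,0],[0,0,0],0]]'

```text
time_s: 4.95
tool_pos: [0.5307, -0.0924, 0.2586]
orientation: [0.726, 0.688, -0.001, -0.001]
contact_force: [0.8, -0.0, -1.3]
opening: 0.0112
```

Request:
send_rows --moves '[[[-4.6,0.6,0],[0,0,0],0],[[-4.6,0.6,0],[0,0,0],0],[[-4.6,0.6,0],[0,0,0],0],[[-4,0.5,0],[0,0,0],0],[[-2.6,0.3,0],[0,0,0],0]]'

```text
time_s: 5.45
tool_pos: [0.5448, -0.3001, 0.2578]
orientation: [0.727, 0.686, -0.002, -0.001]
contact_force: [0.2, 0.4, -0.8]
opening: 0.0111
```

Request:
send_rows --moves '[[[0,0,0],[0,0,0],0],[[0,0,0],[0,0,0],0],[[0,0,0],[0,0,0],0]]'

```text
time_s: 5.75
tool_pos: [0.5472, -0.2935, 0.2592]
orientation: [0.725, 0.689, 0.0, -0.001]
contact_force: [0.8, 1.9, -1.0]
opening: 0.0108
```

```bash
python3 - <<'E'
from h import *
s=arm.sense(); print(s['time_s'],s['tool_pos'],txyaw(s),s['opening'],s['contact_force'],s['joint_pos'].round(2))
n='wrist'; im=snap(n,'wrist5.png'); np.save('s5.npy',s,allow_pickle=True)
for th in ['key_handle','slot','round_hole']:
    for d in arm.find_in(n,th)[:3]: print(n,th,round(d['conf'],2),toworld(n,d['location'],s).round(4),proj(n,toworld(n,d['location'],s),s).round())
print(proj(n,[.544,-.216,.11],s))
E
```

```text
5.75 [ 0.54724362 -0.29351554  0.25917586] (np.float64(87.11110165217292), array([-0.00106897,  0.00248081, -0.99999635])) 0.010793199717825672 [ 0.81024615  1.85187356 -1.02096437] [ 0.35  0.45  0.19  1.19 -0.08  1.52  0.47]
wrist key_handle 0.95 [ 0.5445 -0.288   0.288 ] [313. 295.]
wrist key_handle 0.16 [ 0.607  -0.2334  0.1104] [382. 150.]
wrist slot 0.62 [ 0.6084 -0.2372  0.1115] [383. 154.]
wrist round_hole 0.89 [ 0.6051 -0.2338  0.1105] [380. 150.]
[312.70047283 133.8648235 ]
```

View pics/wrist5.png

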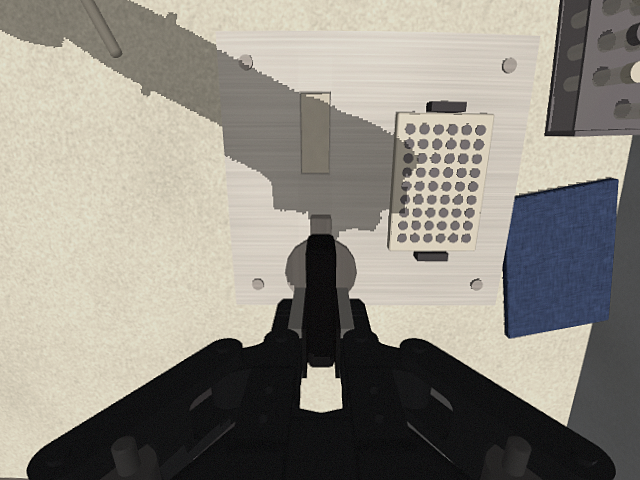

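The held key is straight in the jaws, with its bar at (321,300). The slot lies ahead of it at (316,133), partly in shadow. I'm ignoring the nets' slot and hole hits at about (382,152), because they sit on the deck beside the plate.

```bash
python3 - <<'E'
from h import *
s=np.load('s5.npy',allow_pickle=True).item()
im=cv2.imread('pics/wrist5.png'); b=im[80:190,260:370]
cv2.imwrite('pics/crop5.png',cv2.resize(b,None,fx=5,fy=5,interpolation=cv2.INTER_CUBIC))
b=im[200:390,255:390]
cv2.imwrite('pics/crop5k.png',cv2.resize(np.clip(b.astype(float)*2.5,0,255).astype(np.uint8),None,fx=3,fy=3,interpolation=cv2.INTER_CUBIC))
C=np.array([ray('wrist',p,.11,s) for p in [(300.5,92),(331,92),(330,174),(302,174)]]); print(C.round(4),C.mean(0))
E
```

```text
[[ 0.5353 -0.1798  0.11  ]
 [ 0.5622 -0.1812  0.11  ]
 [ 0.5582 -0.2531  0.11  ]
 [ 0.5318 -0.2518  0.11  ]] [ 0.54687685 -0.21649672  0.11      ]
```

View pics/crop5.png

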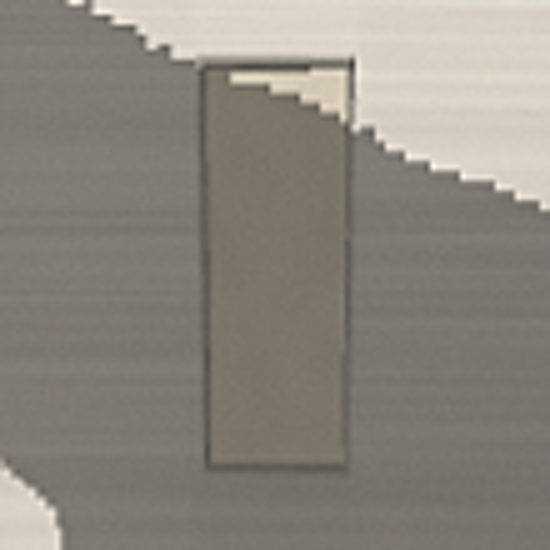

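View pics/crop5k.png

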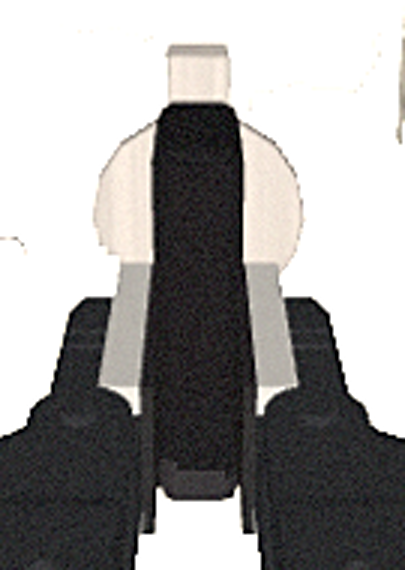

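```bash
python3 - <<'E'
from h import *
s=np.load('s5.npy',allow_pickle=True).item()
C=np.array([ray('wrist',p,.11,s) for p in [(300,92.4),(330.6,92),(329.6,173.2),(301.4,173.4)]]); c=C.mean(0); print(C.round(4),c)
T=Ro.from_quat(s['orientation']).as_matrix()
print('slot in tool cm',(T.T@(c-s['tool_pos'])*100).round(2), 'scene slot', (T.T@(np.array([.544,-.2162,.11])-s['tool_pos'])*100).round(2))
d=(C[0]+C[1]-C[2]-C[3]); print('slot yaw',np.degrees(np.arctan2(d[1],d[0])))
# tool frame
H=np.array(cal('wrist')['hand_eye']); K=np.array(cal('wrist')['mtx'])
def tr(uv,zt):
    x=np.linalg.solve(K,[*uv,1.]); v=H[:3,:3]@x; o=H[:3,3]; return (o+v*(zt-o[2])/v[2])*100
for uv,zt in [((320.7,234.5),-.033),((320.7,355),-.033),((320.7,215),.039),((286.7,272),.021),((355.7,272),.021)]: print(uv,tr(uv,zt).round(2))
E
```

```text
[[ 0.5348 -0.1801  0.11  ]
 [ 0.5618 -0.1812  0.11  ]
 [ 0.5579 -0.2524  0.11  ]
 [ 0.5313 -0.2512  0.11  ]] [ 0.54645404 -0.21623014  0.11      ]
slot in tool cm [ 7.68 -0.45 14.94] scene slot [ 7.67 -0.7  14.94]
slot yaw 86.9992983303785
(320.7, 234.5) [ 3.64  0.04 -3.3 ]
(320.7, 355) [-2.48  0.04 -3.3 ]
(320.7, 215) [2.75 0.04 3.9 ]
(286.7, 272) [-0.44 -2.07  2.1 ]
(355.7, 272) [-0.44  2.21  2.1 ]
```

Request:
send_rows --moves '[[[3.65,-0.3,0],[0,0,0],0],[[4,-0.25,0],[0,0,0],0],[[0,0,4],[0,0,0],0],[[0,0,3.8],[0,0,0],0],[[0,0,0],[0,0,0],0]]'

```text
time_s: 6.45
tool_pos: [0.5409, -0.216, 0.1764]
orientation: [0.725, 0.689, -0.003, -0.006]
contact_force: [-1.2, 0.5, -2.8]
opening: 0.0109
```

Request:
send_rows --moves '[[[0,0,0],[0,0,0],0],[[0,0,0],[0,0,0],0]]'

```text
time_s: 6.65
tool_pos: [0.5473, -0.22, 0.1849]
orientation: [0.726, 0.688, 0.001, 0.002]
contact_force: [-1.1, -0.2, -1.8]
opening: 0.0109
```

```bash
python3 - <<'E'
from h import *
s=arm.sense(); print(s['time_s'],s['tool_pos'],txyaw(s),s['opening'],s['contact_force'])
n='wrist'; im=snap(n,'wrist6.png'); np.save('s6.npy',s,allow_pickle=True); im2=snap('scene','scene6.png')
c=np.hstack([cv2.resize(im[180:340,240:400],(480,480)),]); cv2.imwrite('pics/crop6.png',c[:,:,::-1])
c=cv2.resize(im2[190:330,120:270],(600,560),interpolation=cv2.INTER_CUBIC); cv2.imwrite('pics/crop6s.png',c[:,:,::-1])
E
```

```text
6.65 [ 0.54734344 -0.2200202   0.18494444] (np.float64(86.95350449828085), array([ 0.00490327, -0.00198773, -0.999986  ])) 0.01093492202255953 [-1.11280198 -0.15380782 -1.84500537]
```

View pics/crop6.png

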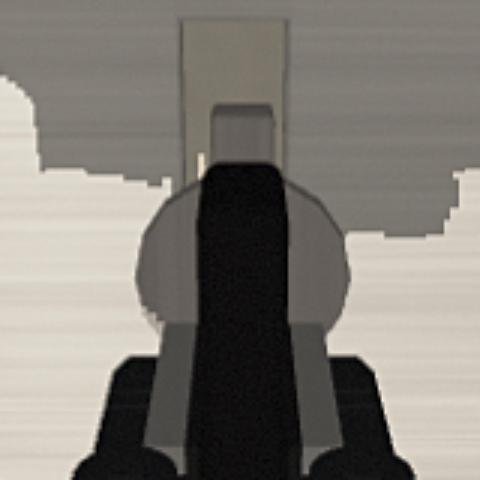

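View pics/crop6s.png

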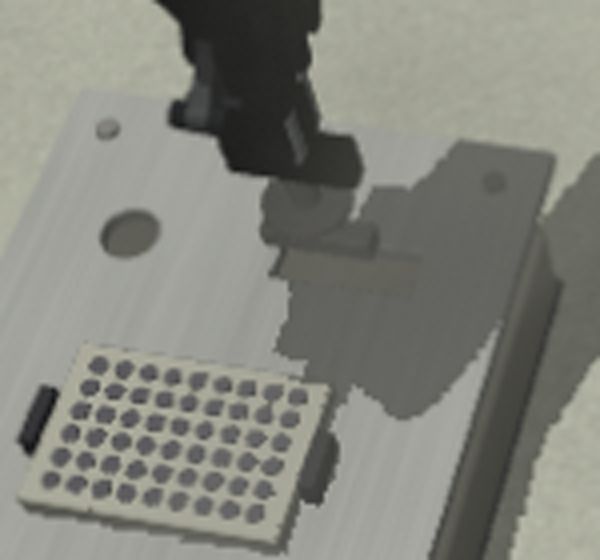

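```bash
python3 - <<'E'
from h import *
s=arm.sense(); print(s['time_s'],s['tool_pos'])
s=np.load('s6.npy',allow_pickle=True).item()
T=Ro.from_quat(s['orientation']).as_matrix()
for uv in [(300.2,186.2),(335.7,186.3)]:
    w=ray('wrist',uv,.11,s); print('slot far corner',w,(T.T@(w-s['tool_pos'])*100).round(2))
for uv,z in [((310.7,214.7),s['tool_pos'][2]-.041),((331,214.7),s['tool_pos'][2]-.041),((310.7,214.7),s['tool_pos'][2]-.045)]:
    w=ray('wrist',uv,z,s); print('head far corner',w,(T.T@(w-s['tool_pos'])*100).round(2))
E
```

```text
6.75 [ 0.5472923  -0.22009165  0.18486634]
slot far corner [ 0.53521314 -0.17896308  0.11      ] [ 4.05 -1.47  7.48]
slot far corner [ 0.56118257 -0.18044476  0.11      ] [4.04 1.13 7.49]
head far corner [ 0.5428744  -0.19258403  0.14394444] [ 2.72 -0.61  4.09]
head far corner [ 0.55600848 -0.19330016  0.14394444] [2.72 0.7  4.1 ]
head far corner [ 0.54271949 -0.19355046  0.13994444] [ 2.63 -0.62  4.49]
```

Request:
send_rows --moves '[[[0.5,-0.2,0],[0,0,0],0],[[0,0,0.5],[0,0,0],0],[[0,0,0.5],[0,0,0],0],[[0,0,0],[0,0,0],0],[[0,0,0],[0,0,0],0]]'

```text
time_s: 7.25
tool_pos: [0.5435, -0.214, 0.1717]
orientation: [0.726, 0.688, -0.0, -0.0]
contact_force: [-0.2, 0.0, -0.5]
opening: 0.0109
```

Request:
send_rows --moves '[[[0,0,0.6],[0,0,0],0],[[0,0,0.7],[0,0,0],0],[[0,0,0.7],[0,0,0],0],[[0,0,0.7],[0,0,0],0],[[0,0,0],[0,0,0],0]]'

```text
time_s: 7.75
tool_pos: [0.5427, -0.2135, 0.1433]
orientation: [0.726, 0.688, -0.001, -0.001]
contact_force: [-0.4, 0.7, -1.3]
opening: 0.0109
```

```bash
python3 - <<'E'
from h import *
s=arm.sense(); print(s['time_s'],s['tool_pos'],txyaw(s),s['opening'],s['contact_force'])
n='wrist'; im=snap(n,'wrist7.png'); np.save('s7.npy',s,allow_pickle=True)
c=np.hstack([cv2.resize(im[180:340,240:400],(480,480)),]); cv2.imwrite('pics/crop7.png',c[:,:,::-1])
E
```

```text
7.75 [ 0.54265087 -0.21351574  0.14334879] (np.float64(86.965779219611), array([-0.00310807,  0.00111865, -0.99999454])) 0.010913709392148113 [-0.4318197   0.70548054 -1.26395285]
```

View pics/crop7.png

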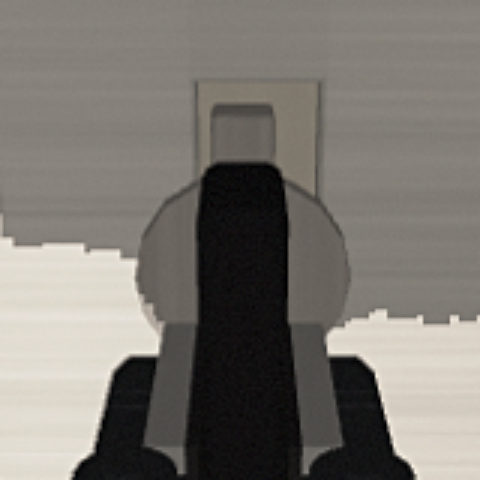

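The head is inside the slot without touching, about 3 mm towards tool −y. I'll centre it and go down until the collar rests on the deck.

Request:
send_rows --moves '[[[0,0.3,0],[0,0,0],0],[[0,0,0.4],[0,0,0],0],[[0,0,0.4],[0,0,0],0],[[0,0,0.2],[0,0,0],0],[[0,0,0],[0,0,0],0]]'

```text
time_s: 8.3
tool_pos: [0.5464, -0.214, 0.1345]
orientation: [0.726, 0.688, -0.0, -0.0]
contact_force: [0.4, 0.2, -1.4]
opening: 0.0108
```

```bash
python3 - <<'E'
from h import *
s=arm.sense(); print(s['time_s'],s['tool_pos'],txyaw(s),s['opening'],s['contact_force'])
n='wrist'; im=snap(n,'wrist8.png'); im2=snap('scene','scene8.png')
c=np.hstack([cv2.resize(im[180:340,240:400],(480,480)),]); cv2.imwrite('pics/crop8.png',c[:,:,::-1])
c=cv2.resize(im2[190:330,120:270],(600,560),interpolation=cv2.INTER_CUBIC); cv2.imwrite('pics/crop8s.png',c[:,:,::-1])
E
```

```text
8.3 [ 0.54635675 -0.213996    0.13454724] (np.float64(86.96402707246229), array([-1.05299538e-03,  3.65879235e-04, -9.99999379e-01])) 0.01081383119463391 [ 0.38706359  0.20663534 -1.41545791]
```

View pics/crop8.png

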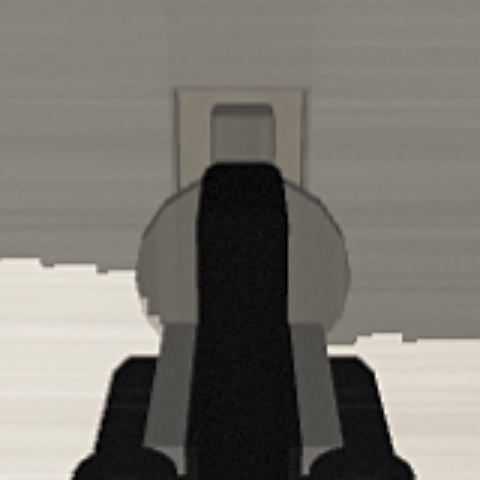

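View pics/crop8s.png

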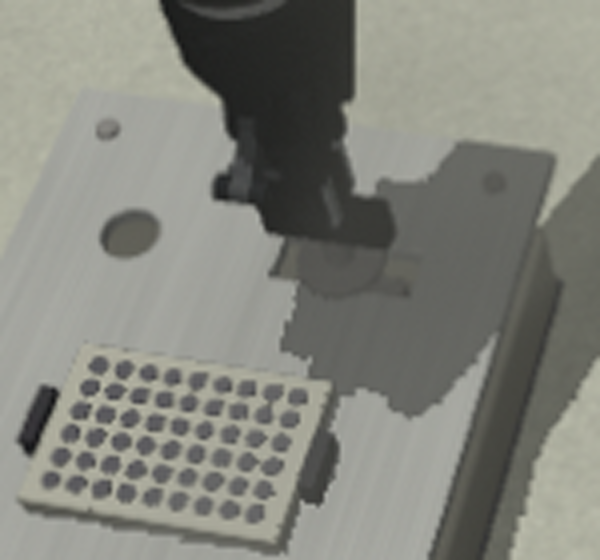

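Request:
send_rows --moves '[[[0,0,0.15],[0,0,0],0],[[0,0,0.1],[0,0,0],0],[[0,0,0],[0,0,0],0]]'

```text
time_s: 8.7
tool_pos: [0.5467, -0.2141, 0.1324]
orientation: [0.726, 0.688, -0.0, -0.0]
contact_force: [0.5, 0.1, -1.0]
opening: 0.011
```

Request:
send_rows --moves '[[[0,0,0.1],[0,0,0],0],[[0,0,0],[0,0,0],0],[[0,0,0],[0,0,0],0]]'

```text
time_s: 9.0
tool_pos: [0.5469, -0.2141, 0.1318]
orientation: [0.726, 0.688, 0.0, 0.0]
contact_force: [-0.7, 0.8, 0.1]
opening: 0.0109
```

Request:
send_rows --moves '[[[0,0,0.1],[0,0,0],0],[[0,0,0],[0,0,0],0],[[0,0,0],[0,0,0],0]]'

```text
time_s: 9.3
tool_pos: [0.547, -0.2142, 0.1317]
orientation: [0.726, 0.688, 0.0, 0.0]
contact_force: [-1.3, 0.9, 5.6]
opening: 0.0111
```

Request:
send_rows --moves '[[[0,0,-0.12],[0,0,0],0],[[0,0,0],[0,0,0.08],0],[[0,0,0],[0,0,0.12],0],[[0,0,0],[0,0,0.12],0],[[0,0,0],[0,0,0.12],0]]'

```text
time_s: 9.8
tool_pos: [0.5473, -0.2143, 0.1318]
orientation: [0.859, 0.511, 0.0, 0.0]
contact_force: [1.1, -0.4, 1.5]
opening: 0.0112
```

```bash
python3 - <<'E'
from h import *
s=arm.sense(); print(s['time_s'],s['tool_pos'],txyaw(s),s['joint_pos'].round(2),s['contact_force'],s['moment'])
E
```

```text
9.8 [ 0.54728043 -0.21434736  0.13178146] (np.float64(61.48008256300764), array([ 1.01201809e-03, -4.89583520e-04, -9.99999368e-01])) [ 0.17  0.44  0.24  1.52 -0.11  1.2  -0.07] [ 1.06138363 -0.36211966  1.45474592] [ 0.0660662   0.00826203 -0.00930189]
```

Request:
send_rows --moves '[[[0,0,0],[0,0,0.13],0],[[0,0,0],[0,0,0.13],0],[[0,0,0],[0,0,0.13],0],[[0,0,0],[0,0,0.13],0],[[0,0,0],[0,0,0.13],0]]'

```text
time_s: 10.3
tool_pos: [0.5472, -0.2145, 0.1318]
orientation: [0.978, 0.21, 0.0, 0.0]
contact_force: [-0.9, -0.8, 0.7]
opening: 0.011
```

Request:
send_rows --moves '[[[0,0,0],[0,0,0.13],0],[[0,0,0],[0,0,0.13],0],[[0,0,0],[0,0,0.13],0],[[0,0,0],[0,0,0.09],0],[[0,0,0],[0,0,0],0]]'

```text
time_s: 10.8
tool_pos: [0.5471, -0.2145, 0.1318]
orientation: [1.0, -0.026, 0.0, 0.0]
contact_force: [0.7, -1.1, 2.2]
opening: 0.0108
```

```bash
python3 - <<'E'
from h import *
s=arm.sense(); print(s['time_s'],s['tool_pos'],txyaw(s),s['joint_pos'].round(2),s['contact_force'],s['moment'])
n='wrist'; im=snap(n,'wrist9.png'); im2=snap('scene','scene9.png')
c=cv2.resize(im2[190:330,120:270],(600,560),interpolation=cv2.INTER_CUBIC); cv2.imwrite('pics/crop9s.png',c[:,:,::-1])
E
```

```text
10.8 [ 0.54714805 -0.21445148  0.13180577] (np.float64(-2.973686628927566), array([ 5.96379906e-04, -9.80775055e-04, -9.99999341e-01])) [ 0.01  0.46  0.47  1.53 -0.22  1.21 -1.1 ] [ 0.70316473 -1.13061068  2.21742391] [-0.11072165 -0.02010825  0.01205664]
```

View pics/wrist9.png

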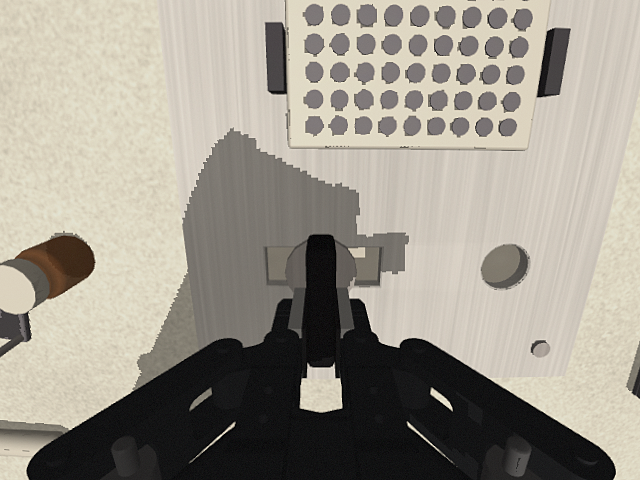

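View pics/crop9s.png

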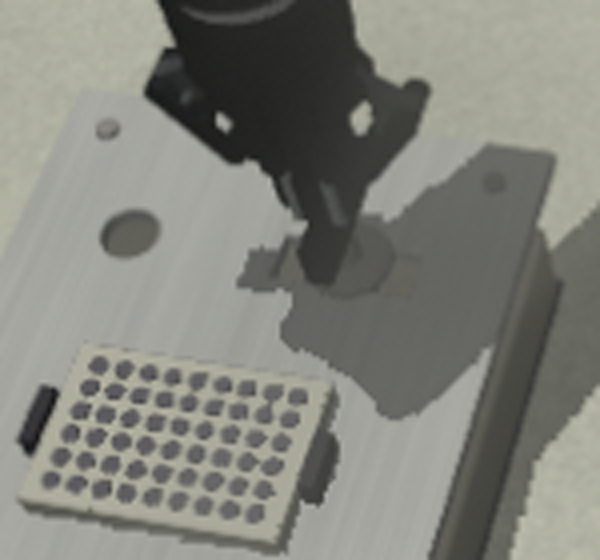

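The wrist picture shows the bar at (321,300) lying square across the slot, which spans columns 265–382, with the key at mid-slot. Releasing now.

Request:
send_rows --moves '[[[0,0,0],[0,0,0],0.6],[[0,0,0],[0,0,0],1],[[0,0,0],[0,0,0],1],[[0,0,0],[0,0,0],1],[[0,0,0],[0,0,0],1]]'

```text
time_s: 11.4
tool_pos: [0.5468, -0.2141, 0.1318]
orientation: [1.0, -0.026, -0.0, -0.0]
contact_force: [0.0, 0.3, -0.4]
opening: 0.082
```

Request:
send_rows --moves '[[[0,0,-1],[0,0,0],1],[[0,0,-3],[0,0,0],1],[[0,0,-4],[0,0,0],1],[[0,0,-3],[0,0,0],1],[[0,0,0],[0,0,0],1]]'

```text
time_s: 11.9
tool_pos: [0.5497, -0.216, 0.2483]
orientation: [1.0, -0.026, 0.006, 0.002]
contact_force: [0.5, -0.2, -0.4]
opening: 0.0853
```

```bash
python3 - <<'E'
from h import *
s=arm.sense(); print(s['time_s'],s['tool_pos'],txyaw(s),s['contact_force'],s['opening'])
n='wrist'; im=snap(n,'wrist10.png'); np.save('s10.npy',s,allow_pickle=True)
p=proj(n,[.547,-.2145,.164],s); u,v=p.astype(int); print(p)
try: print(darkrect(n,im,(u-40,u+40,v-90,v+90),.164,35,s))
except Exception as e: print(e)
im2=snap('scene','scene10.png')
for th in ['key_handle','pin_handle']:
    for d in arm.find_in('scene',th)[:3]: print(th,round(d['conf'],2),toworld('scene',d['location']).round(4))
c=cv2.resize(im2[190:330,120:270],(600,560),interpolation=cv2.INTER_CUBIC); cv2.imwrite('pics/crop10s.png',c[:,:,::-1])
E
```

```text
11.9 [ 0.54972014 -0.21603991  0.24828277] (np.float64(-2.9869256281686978), array([ 0.0110852 , -0.00434215, -0.99992913])) [ 0.47367903 -0.18271863 -0.43912271] 0.08528887419568185
[318.1597123 240.4845398]
(array([309.375, 199.125]), array([326.625, 277.375]), ((547.6788940429688, -214.6320343017578), (13.381473541259766, 65.4508285522461), 87.43457794189453))
key_handle 0.92 [0.3716 0.2937 0.0651]
key_handle 0.57 [ 0.5501 -0.2027  0.1475]
pin_handle 0.97 [0.484  0.1489 0.109 ]
```

View pics/wrist10.png

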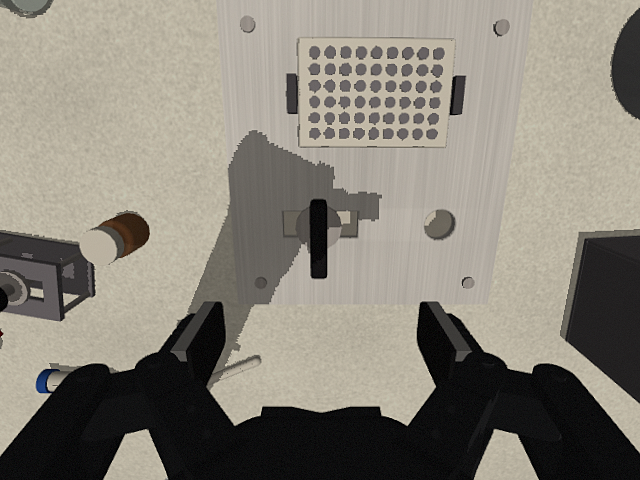

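View pics/crop10s.png

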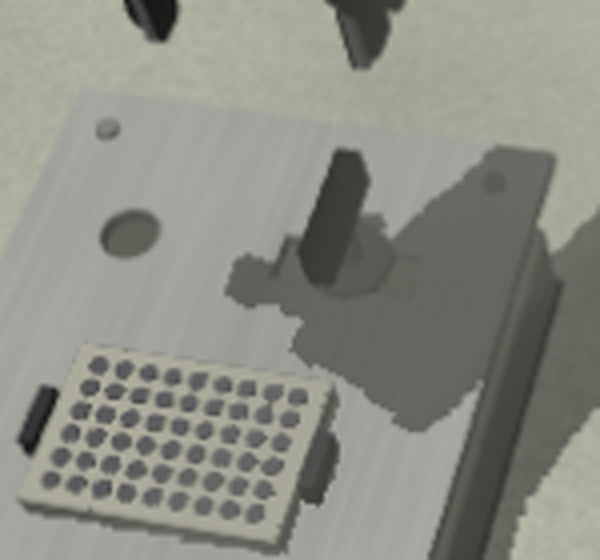

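The key stands upright with its collar on the deck. The bar centre is about 2 mm from the slot centre and within 1° of square. The gripper is clear and the pin hasn't moved, so I'm handing in.

```bash
python3 - <<'E'
from h import *
print(arm.sense()['time_s'],arm.sign_off())
E
```

```text
the job is handed in; nothing more can be done
12.1 None
```

The deck is locked, and I handed the job in at 12.1 s. I took the black bar-handled key out of the stand and lowered its head through the long slot until the collar touched the deck (5.6 N upward). I then turned it a quarter turn, let go and lifted the gripper about 115 mm clear.

**Last checks:**
- **Key:** the bar centre measured (0.548, −0.215) m against a slot centre of (0.5465, −0.216) m, about 2 mm apart. The bar lay at −2.6° to world x and the slot's x axis at −3.0°. In the pictures the key stands upright with its collar on the deck.
- **Pin:** the network put it at (0.484, 0.149) m, about 2 mm from its first reading, so it had not moved.
- **Gripper:** it was open and touching nothing, with about 0.5 N of residual force.

**Disagreements:**
- The networks gave wrong places for the slot and the round hole and ranked the red decoy above the key, so I measured the slot and the key from pixels instead.
- The scene and wrist cameras differed by about 2.5 mm on the slot centre.
- The last network fix on the key, 0.57 confidence, put it about 12 mm from the wrist measurement. I went with the closer wrist view.
- The finger opening read 11 mm on the 14 mm bar, but the key held firmly throughout.

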